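# Add the next layer to a drying-tray crib

### The job

In the mushroom packing shed, a slatted wooden crib that will carry a drying tray needs one more layer. Take the two loose full-length pale wooden slats and lay them flat on the crib, crosswise over its two top slats, one straight above each of the two bottom slats and with the ends in line with them. Leave the short pale offcut where it lies.

Things in the scene. Friction and masses are not known exactly. Their poses are not given: they have to be found in the camera images.
- crib: dark brown wooden crib fixed to the table, 180 x 180 x 44 mm; origin: centre of its underside. Four 180 x 30 x 22 mm slats: two bottom ones along its x, centre lines at y = -60 and +60 mm; two top ones along its y, centre lines at x = -60 and +60 mm. New slats go on top along its x, centres at x = 0, y = -60 and +60 mm, 55 mm above the table; either slat in either place
- slat_a: loose full-length slat of pale wood, 180 x 30 x 22 mm (x length, y width, z thickness), 50 to 105 g, lying flat on the table; origin: centre of the block, 11 mm above the table. A short pale offcut and a bright orange plastic bar of the same size as the slat lie in the same row: not to be used
- slat_b: loose full-length slat of pale wood, 180 x 30 x 22 mm (x length, y width, z thickness), 50 to 105 g, lying flat on the table; origin: centre of the block, 11 mm above the table. A short pale offcut and a bright orange plastic bar of the same size as the slat lie in the same row: not to be used; it is the twin of slat_a
- offcut: a loose short offcut of the same pale wood, 100 x 30 x 22 mm (x length, y width, z thickness), lying flat on the table in the same row as the slats; its origin is the centre of the block. To be left alone
Not all that is in view belongs to the job. What is shaped like the slat_a but pink or red is not meant.

How it is judged:
By the outcome, as a careful person would: the job done as asked, in the order asked, and still so for the second after the job is handed in, with the robot touching nothing.
It also fails if it takes over 51 s, if anything falls off the work surface, if the arm or the gripper's body presses on something with over 40 N, if the wrist force passes 120 N, or if a joint passes its speed limit or range.

### The arm

A 6-joint arm with a two-finger parallel gripper is mounted at the origin on the work surface. World frame = base frame: x ahead of the robot, y to its left, z up, the work surface at z = 0. Lengths are in m, angles in rad, forces in N, time in s.
With the tool pointing down it reaches from about 0.3 to 0.75 m from the base axis. Payload 8.5 kg.
Tool frame: the origin (TCP) lies on the centre line of the jaws, within the pads' length; the fingertips stand 11 mm ahead of it and the grasp point (between the pads) lies 8 mm behind it; y points along the fingers, z is the direction in which the jaws open and shut, and the axes are right-handed (so a half turn about y gives the same grasp; the last joint's range is limited). The gripper opens to 88 mm and grips with 3 to 60 N. Pads are 18 mm wide; open, the fingers measure 123 mm over their backs; the gripper's body (75 mm by 187 mm) begins 45 mm behind the grasp point.
Start: joints at [-1.359, 0.381, 1.297, -0, 1.464, -0.215], TCP at [0.228, -0.501, 0.25] pointing down, gripper open.
Joint ranges: [-3.11, 3.11], [-0.89, 2.33], [0.22, 2.48], [-1.42, 4.56], [0.17, 2.85], [-2.88, 2.88]. Speed limits (rad/s): [2.39, 2.39, 3.14, 3.14, 3.14, 3.14].

### API

Orientations are given as a unit quaternion [w, x, y, z].
In Python, from bench import env gives the robot as it stands.
- The arm moves only by the tool arm_command, never from a script. Its argument "deltas" is a list of rows, each a list of 3 entries, a list of its own where there are three numbers: the turn, a rotation vector about the world's x, y, z in units of 5 degrees (1.0 is 5 degrees), then the shift along the world's x, y, z in units of 25 mm (1.0 is 25 mm), then the gripper's target within -1 to 1 (shut at 1, half-way at 0, fully open at -1). A call has 1 to 5 rows; each row shifts and turns the pose as measured when the row begins; what a row does not reach is not made up. A row lasts 1/12 s, in which the tool goes at most 41.7 mm and 7.16 degrees, less where a joint would pass 70% of its speed; a pose out of reach is approached as far as the arm can. A call is refused whole if a number of a shift passes 1 or a number of a turn 1, either way. A call with a gripper value outside its range is refused whole. The fingers move at their own pace and stop on an object; "newtons" is the grip in N (left out, the last holds). Time passes only in rows, so rows that do not move let the fingers close. It gives the time, the measured TCP pose, the force and the opening at its end, in the units of the state.
- env.sense(): the state, without advancing time (a new reading comes with each control period).
- env.read_camera(name): name is "scene" or "top" or "wrist"; returns the picture (480x640x3 uint8, red, green, blue); there is no depth.
- env.camera_info(name): a dict with "mtx" (3x3 intrinsics, pixels), "world_from_camera" (4x4, takes a point from camera to world coordinates). Camera axes: x right, y down, z forward; pixel columns grow to the right and rows downward; lengths in m; the calibration is good to about 2 mm. A picture is of the moment at which its call begins: read the wrist's pose just before it. camera_info takes no time and is no camera call; for the wrist camera it gives the pose at the moment of the call.
- env.close_job(): hands the job in, once; it reports no verdict.
The state is a dict: "time": time; "q": joint angles; "joint_vel": joint speeds; "joint_torque": joint torques, N m; "tool_pos": TCP position; "tool_rot": TCP orientation; "contact_force": force on the tool from outside, world axes, zero at the start; "moment": the same for the moment, N m; "grip_width": finger opening in m.
Only numpy, scipy, OpenCV 4.12 (cv2) and the standard library are available. Lean on these libraries where they do the work, as an engineer would, in place of code of your own. Each camera call takes 0.05 s, during which the arm holds its last target.

## Working session

There is one attempt and no reset: what is moved stays moved. The work goes in short steps, Python scripts to look and compute and a tool call to move; the robot and the scene stay as the last step left them, time stands still between calls to the robot, and variables do not carry over. Pictures are saved under pics/ and viewed, and the job is handed in when it is done.

Besides the shell and the picture viewer there is one more tool, called after ">>>" by a JSON object that holds its "api" and its "payload", one argument or row to a line. arm_command: Moves the arm, as the interface text tells. Its arguments: {"type":"object","properties":{"deltas":{"type":"array","items":{"type":"array"}},"newtons":{"type":"number"}},"required":["deltas"]}

```bash
mkdir -p pics; python3 - <<'E'
from bench import env
import cv2
s=env.sense();print(s)
for n in("top","scene"):
    im=env.read_camera(n);cv2.imwrite(f"pics/{n}0.png",im[:,:,::-1])
    i=env.camera_info(n);print(i)
E
```

```text
{'time': 0.0, 'q': array([-1.35930798e+00,  3.81193586e-01,  1.29827166e+00, -2.46815812e-05,
        1.46356080e+00, -2.15307994e-01]), 'joint_vel': array([ 3.36366377e-04, -7.68869550e-04, -9.08633440e-05,  7.60496725e-04,
        8.57529190e-04,  1.08991318e-03]), 'joint_torque': array([ 4.52816494e-04, -4.37931991e+01, -2.24556810e+01,  7.14085833e-02,
        3.52182565e-02, -1.07347678e-04]), 'tool_pos': array([ 0.22760793, -0.50040461,  0.24913537]), 'tool_rot': array([ 0.14974581, -0.14976122,  0.69157382, -0.69056022]), 'contact_force': array([-0.35162471, -0.21799012, -0.25883962]), 'moment': array([ 0.00816747, -0.04971123,  0.04086856]), 'grip_width': 0.08819307920508766}
{'mtx': array([[501.76242129,   0.        , 321.39375018],
       [  0.        , 501.76242129, 232.89886589],
       [  0.        ,   0.        ,   1.        ]]), 'world_from_camera': array([[ 0.01084014, -0.99924019,  0.03743706,  0.37959838],
       [-0.99988051, -0.01041925,  0.01141963,  0.05379915],
       [-0.01102089, -0.03755638, -0.99923374,  0.89492147],
       [ 0.        ,  0.        ,  0.        ,  1.        ]])}
{'mtx': array([[483.11028001,   0.        , 324.47691317],
       [  0.        , 483.11028001, 231.71521867],
       [  0.        ,   0.        ,   1.        ]]), 'world_from_camera': array([[-0.5202077 ,  0.50656901, -0.68758402,  1.09054769],
       [ 0.85387578,  0.32427628, -0.40711306,  0.47691449],
       [ 0.01673633, -0.79889469, -0.60123803,  0.61495131],
       [ 0.        ,  0.        ,  0.        ,  1.        ]])}
```

View pics/top0.png

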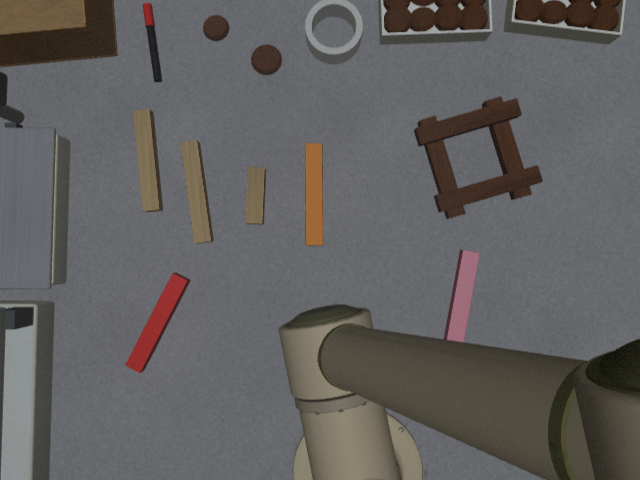

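View pics/scene0.png

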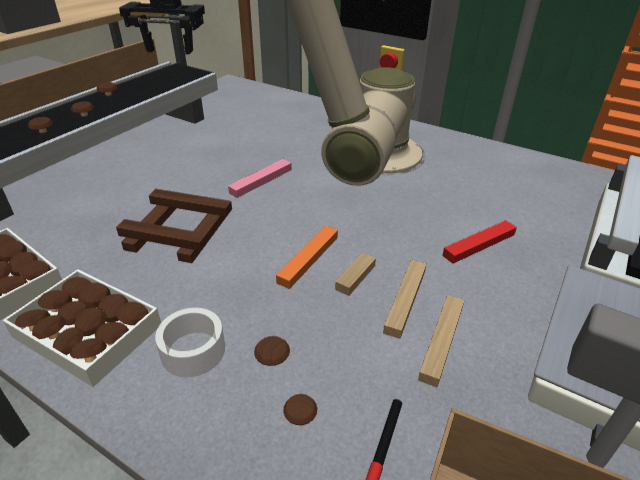

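The top view shows the two full pale slats at about (147,160) and (197,191), the offcut at (256,195), the orange bar at (314,194) and the crib at (478,157). Red and pink bars lie elsewhere. I'll enlarge these to read the corners.

```bash
python3 - <<'E'
import cv2
im=cv2.imread("pics/top0.png")
cv2.imwrite("pics/c1.png",cv2.resize(im[100:250,120:280],None,fx=4,fy=4,interpolation=cv2.INTER_CUBIC)[:600])
c=im[90:225,405:550];cv2.imwrite("pics/c2.png",cv2.convertScaleAbs(cv2.resize(c,None,fx=4,fy=4,interpolation=cv2.INTER_CUBIC),alpha=2))
E
```

```text
(no output)
```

View pics/c1.png

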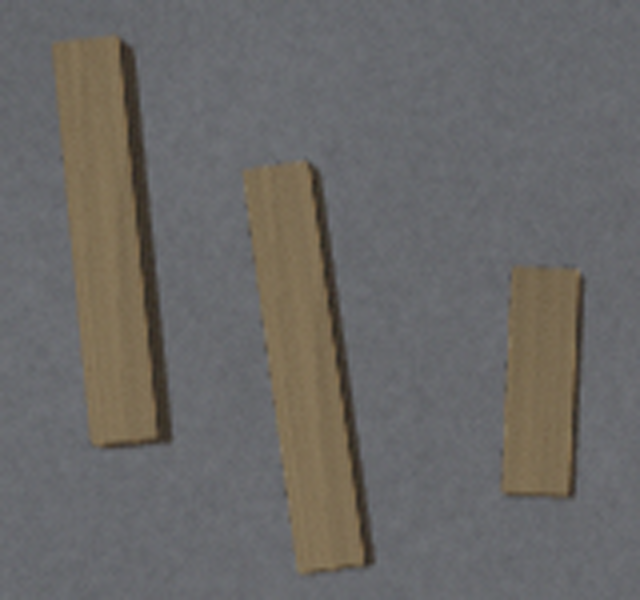

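View pics/c2.png

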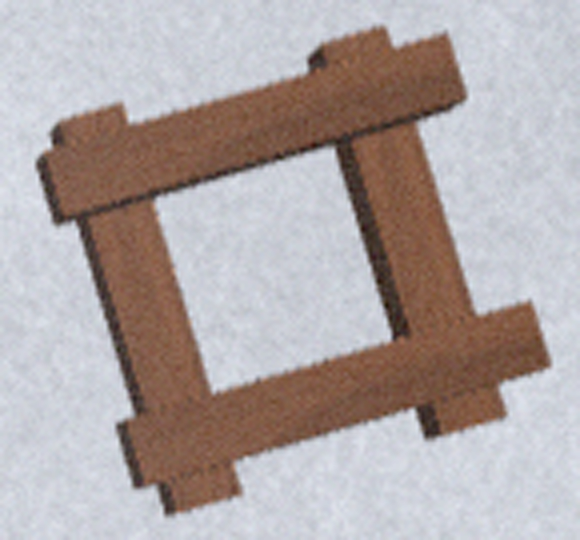

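```bash
cat > h.py <<'E'
from bench import env
import numpy as np,cv2
def ray(n,px,z,info=None):
    i=info or env.camera_info(n);T=i["world_from_camera"]
    p=np.array(px,float).reshape(-1,2)
    d=np.c_[p,np.ones(len(p))]@np.linalg.inv(i["mtx"]).T@T[:3,:3].T
    t=(z-T[2,3])/d[:,2]
    return (T[:3,3]+d*t[:,None])[:,:2]
def fit(obj,w):
    # rigid 2d
    oc,wc=obj.mean(0),w.mean(0);A=(obj-oc).T@(w-wc)
    th=np.arctan2(A[0,1]-A[1,0],A[0,0]+A[1,1]);R=np.array([[np.cos(th),-np.sin(th)],[np.sin(th),np.cos(th)]])
    t=wc-R@oc;r=w-(obj@R.T+t);return t,th,r
def proj(n,P,info=None):
    i=info or env.camera_info(n);T=np.linalg.inv(i["world_from_camera"])
    c=np.asarray(P)@T[:3,:3].T+T[:3,3];u=c@i["mtx"].T;return u[:,:2]/u[:,2:]
E
python3 - <<'E'
from h import *
def up(p,ox,oy): return (np.array(p,float)+.5)/4-.5+[ox,oy]
# slat long axis: image up = +x world
o=np.array([[.09,.015],[.09,-.015],[-.09,-.015],[-.09,.015]])
for nm,c in(("s1",[(53,43),(119,37),(157,441),(92,446)]),("s2",[(245,170),(307,161),(366,566),(299,572)]),):
    t,th,r=fit(o,ray("top",up(c,120,100),.022));print(nm,t,np.degrees(th),abs(r).max())
oc=np.array([[.05,.015],[.05,-.015],[-.05,-.015],[-.05,.015]])
t,th,r=fit(oc,ray("top",up([(512,268),(580,268),(573,495),(502,493)],120,100),.022));print("off",t,np.degrees(th),abs(r).max())
# crib: x along image up; top slats along y at x=+-60
o=np.array([[.075,.09],[.075,-.09],[.045,-.09],[.045,.09],[-.045,.09],[-.045,-.09],[-.075,-.09],[-.075,.09]])
w=ray("top",up([(50,157),(446,35),(465,95),(63,218),(130,420),(530,302),(550,364),(143,486)],405,90),.044)
t,th,r=fit(o,w);print("crib",t,np.degrees(th),(r*1e3).round(1).tolist())
E
```

```text
s1 [0.53752324 0.37355817] 6.767010577397645 0.0008026734418467574
s2 [0.48301685 0.28477438] 9.063007486162022 0.0012350863993705885
off [0.47772849 0.18048322] -1.1623186140268083 0.0008416146346655884
crib [ 0.54784791 -0.20295482] 17.235709288586058 [[-2.0, -3.2], [-1.4, 0.3], [1.4, 1.2], [0.5, 0.1], [0.3, -1.9], [-1.1, 0.8], [1.2, 1.4], [1.0, 1.4]]
```

Slats: s1 at (0.5375, 0.3736) yaw 6.8°, s2 at (0.483, 0.285) yaw 9.1°. Crib at (0.548, -0.203) yaw 17.2°. I'm moving towards s1; the jaw axis must turn about -17.7°.

>>> {"api": "arm_command", "payload": {
  "deltas": [
    [[0, 0, -0.7], [0.35, 1, 0], -0.4],
    [[0, 0, -0.7], [0.35, 1, 0], -0.4],
    [[0, 0, -0.7], [0.35, 1, 0], -0.4],
    [[0, 0, -0.7], [0.35, 1, 0], -0.4],
    [[0, 0, -0.7], [0.35, 1, 0], -0.4]
  ],
  "newtons": 25
}}

```text
time: 0.52
tool_pos: [0.2703, -0.374, 0.2461]
tool_rot: [0.036, -0.037, 0.708, -0.704]
contact_force: [0.5, 0.3, 0.4]
grip_width: 0.0619
```

>>> {"api": "arm_command", "payload": {
  "deltas": [
    [[0, 0, 0], [0.35, 1, 0], -0.4],
    [[0, 0, 0], [0.35, 1, 0], -0.4],
    [[0, 0, 0], [0.35, 1, 0], -0.4],
    [[0, 0, 0], [0.35, 1, 0], -0.4],
    [[0, 0, 0], [0.35, 1, 0], -0.4]
  ]
}}

```text
time: 0.93
tool_pos: [0.3146, -0.2418, 0.2448]
tool_rot: [0.034, -0.035, 0.709, -0.703]
contact_force: [0.3, 0.4, -0.2]
grip_width: 0.0616
```

>>> {"api": "arm_command", "payload": {
  "deltas": [
    [[0, 0, 0], [0.37, 1, 0], -0.4],
    [[0, 0, 0], [0.37, 1, 0], -0.4],
    [[0, 0, 0], [0.37, 1, 0], -0.4],
    [[0, 0, 0], [0.37, 1, 0], -0.4],
    [[0, 0, 0], [0.37, 1, 0], -0.4]
  ]
}}

```text
time: 1.35
tool_pos: [0.3611, -0.1097, 0.2442]
tool_rot: [0.033, -0.035, 0.71, -0.703]
contact_force: [0.3, -0.0, 0.4]
grip_width: 0.0615
```

>>> {"api": "arm_command", "payload": {
  "deltas": [
    [[0, 0, 0], [0.37, 1, 0], -0.4],
    [[0, 0, 0], [0.37, 1, 0], -0.4],
    [[0, 0, 0], [0.37, 1, 0], -0.4],
    [[0, 0, 0], [0.37, 1, 0], -0.4],
    [[0, 0, 0], [0.37, 1, 0], -0.4]
  ]
}}

```text
time: 1.77
tool_pos: [0.4076, 0.0226, 0.2436]
tool_rot: [0.032, -0.036, 0.71, -0.703]
contact_force: [0.5, -0.7, 0.6]
grip_width: 0.0617
```

>>> {"api": "arm_command", "payload": {
  "deltas": [
    [[0, 0, 0], [0.37, 1, 0], -0.4],
    [[0, 0, 0], [0.37, 1, 0], -0.4],
    [[0, 0, 0], [0.37, 1, 0], -0.4],
    [[0, 0, 0], [0.37, 1, 0], -0.4],
    [[0, 0, 0], [0.37, 1, 0], -0.4]
  ]
}}

```text
time: 2.18
tool_pos: [0.4542, 0.1551, 0.2427]
tool_rot: [0.032, -0.037, 0.71, -0.703]
contact_force: [-0.1, 0.0, -0.3]
grip_width: 0.0619
```

>>> {"api": "arm_command", "payload": {
  "deltas": [
    [[0, 0, 0], [0.37, 1, -0.3], -0.4],
    [[0, 0, 0], [0.37, 1, -0.3], -0.4],
    [[0, 0, 0], [0.37, 1, -0.3], -0.4],
    [[0, 0, 0], [0.37, 1, -0.3], -0.4],
    [[0, 0, 0], [0.37, 1, -0.3], -0.4]
  ]
}}

```text
time: 2.6
tool_pos: [0.5015, 0.2876, 0.2036]
tool_rot: [0.032, -0.037, 0.71, -0.703]
contact_force: [-0.0, -1.0, 0.5]
grip_width: 0.0616
```

>>> {"api": "arm_command", "payload": {
  "deltas": [
    [[0, 0, 0], [0.37, 0.9, -0.5], -0.4],
    [[0, 0, 0], [0.37, 0.9, -0.5], -0.4],
    [[0, 0, 0], [0.37, 0.8, -0.5], -0.4],
    [[0, 0, 0], [0.3, 0.5, -0.3], -0.4],
    [[0, 0, 0], [0, 0, 0], -0.4]
  ]
}}

```text
time: 3.02
tool_pos: [0.5369, 0.3732, 0.1517]
tool_rot: [0.032, -0.041, 0.709, -0.703]
contact_force: [0.8, -1.1, 0.7]
grip_width: 0.0616
```

```bash
python3 - <<'E'
from h import *
from scipy.spatial.transform import Rotation as R
s=env.sense();i=env.camera_info("wrist");im=env.read_camera("wrist")
cv2.imwrite("pics/w1.png",im[:,:,::-1]);np.savez("w1.npz",m=i["mtx"],T=i["world_from_camera"])
print(s["tool_pos"],R.from_quat(s["tool_rot"],scalar_first=True).as_matrix().round(4).tolist(),i)
E
```

```text
[0.53691517 0.37318043 0.15168293] [[-0.9947, -0.0129, 0.1021], [-0.1022, 0.0079, -0.9947], [0.0121, -0.9999, -0.0092]] {'mtx': array([[387.77878412,   0.        , 318.59047725],
       [  0.        , 387.77878412, 240.4975147 ],
       [  0.        ,   0.        ,   1.        ]]), 'world_from_camera': array([[ 0.10161088, -0.95265119, -0.28658496,  0.61011749],
       [-0.99478021, -0.10000886, -0.02026254,  0.37903706],
       [-0.0093579 ,  0.28714794, -0.95784054,  0.28591468],
       [ 0.        ,  0.        ,  0.        ,  1.        ]])}
```

View pics/w1.png

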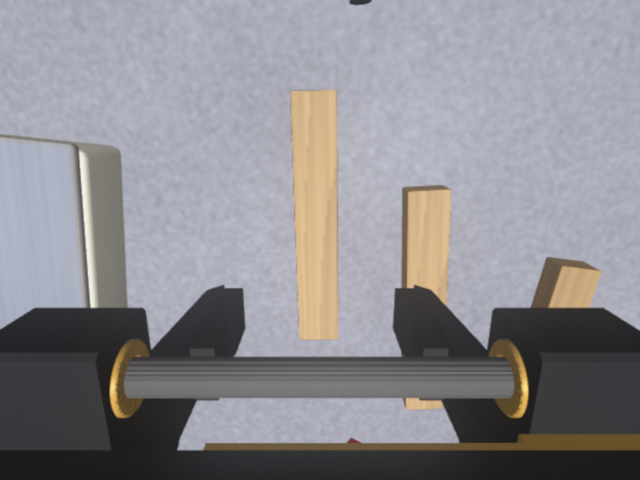

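The wrist picture shows s1 whole, with its top-face corners near (291,91), (336,91), (338,339) and (300,339). s2 is to its right, clear of the fingers.

```bash
python3 - <<'E'
from h import *
o=np.array([[.09,.015],[.09,-.015],[-.09,-.015],[-.09,.015]])
t,th,r=fit(o,ray("wrist",[(291,91),(336,91),(338,339),(300,339)],.022));print(t,np.degrees(th),(r*1e3).round(1).tolist())
E
```

```text
[0.5405027  0.37499761] 6.935545502636344 [[-0.2, -0.6], [-0.9, 0.6], [0.3, 0.3], [0.8, -0.3]]
```

>>> {"api": "arm_command", "payload": {
  "deltas": [
    [[-0.1, -0.15, 0.2], [0.08, 0.05, -1], -0.4],
    [[0, 0, 0], [0, 0, -1], -0.4],
    [[0, 0, 0], [0, 0, -1], -0.4],
    [[0, 0, 0], [0, 0, -0.9], -0.4],
    [[0, 0, 0], [0, 0, -0.6], -0.4]
  ]
}}

```text
time: 3.48
tool_pos: [0.5393, 0.3706, 0.0432]
tool_rot: [0.046, -0.038, 0.706, -0.705]
contact_force: [0.6, -0.4, -0.5]
grip_width: 0.0617
```

```bash
cat >> h.py <<'E'
def st():
    from scipy.spatial.transform import Rotation as R
    s=env.sense();M=R.from_quat(s["tool_rot"],scalar_first=True).as_matrix()
    z=M[:,2]; yaw=np.degrees(np.arctan2(z[1],z[0]))+90
    print("t",s["time"],"pos",s["tool_pos"].round(4),"slatyaw",round(yaw,2),"ytool",M[:,1].round(4),"zt",z[2].round(4),"w",s["grip_width"].round(4),"F",s["contact_force"].round(1))
E
python3 -c "
from h import *
st()"
```

```text
Traceback (most recent call last):
  File "h.py", line 21, in st
    print("t",s["time"],"pos",s["tool_pos"].round(4),"slatyaw",round(yaw,2),"ytool",M[:,1].round(4),"zt",z[2].round(4),"w",s["grip_width"].round(4),"F",s["contact_force"].round(1))
                                                                                                                           ^^^^^^^^^^^^^^^^^^^^^
AttributeError: 'float' object has no attribute 'round'
```

```bash
sed -i 's/s\["grip_width"\].round(4)/round(float(s["grip_width"]),4)/' h.py; python3 -c "
from h import *
st()"
```

```text
t 3.4833 pos [0.5393 0.3706 0.0432] slatyaw 6.83 ytool [ 0.0107  0.0019 -0.9999] zt -0.0006 w 0.0617 F [ 0.6 -0.4 -0.5]
```

>>> {"api": "arm_command", "payload": {
  "deltas": [
    [[0, 0.1, 0], [0, 0.15, -0.6], -0.4],
    [[0, 0, 0], [0, 0, -0.4], -0.4],
    [[0, 0, 0], [0, 0, -0.1], -0.4]
  ]
}}

```text
time: 3.73
tool_pos: [0.5384, 0.3721, 0.0133]
tool_rot: [0.041, -0.042, 0.706, -0.706]
contact_force: [-1.4, 0.4, 0.9]
grip_width: 0.0619
```

```bash
python3 -c "
from h import *
st()"
```

```text
t 3.7333 pos [0.5384 0.3721 0.0133] slatyaw 6.72 ytool [-1.6e-03  4.0e-04 -1.0e+00] zt -0.0006 w 0.0619 F [-1.4  0.4  0.9]
```

>>> {"api": "arm_command", "payload": {
  "deltas": [
    [[0, 0, 0.02], [0, 0.08, 0], 0.2],
    [[0, 0, 0], [0, 0, 0], 1],
    [[0, 0, 0], [0, 0, 0], 1],
    [[0, 0, 0], [0, 0, 0], 1],
    [[0, 0, 0], [0, 0, 0], 1]
  ],
  "newtons": 30
}}

```text
time: 4.15
tool_pos: [0.5397, 0.3745, 0.0164]
tool_rot: [0.043, -0.041, 0.707, -0.705]
contact_force: [0.4, -0.1, 0.3]
grip_width: 0.0307
```

>>> {"api": "arm_command", "payload": {
  "deltas": [
    [[0, 0, 0], [0, 0, 0], 1],
    [[0, 0, 0], [0, 0, 0], 1]
  ]
}}

```text
time: 4.32
tool_pos: [0.54, 0.3747, 0.0174]
tool_rot: [0.044, -0.041, 0.707, -0.705]
contact_force: [-0.6, -0.2, -0.7]
grip_width: 0.0298
```

>>> {"api": "arm_command", "payload": {
  "deltas": [
    [[0, 0, 0], [0, 0, 0.6], 1],
    [[0, 0, 0], [0, 0, 0.9], 1],
    [[0, 0, 0], [0, 0, 0.9], 1],
    [[0, 0, 0], [0, 0, 0.9], 1],
    [[0, 0, 0], [0, -0.4, 0.9], 1]
  ]
}}

```text
time: 4.73
tool_pos: [0.5368, 0.3642, 0.1208]
tool_rot: [-0.04, 0.045, -0.705, 0.706]
contact_force: [0.6, -0.2, -1.3]
grip_width: 0.0298
```

>>> {"api": "arm_command", "payload": {
  "deltas": [
    [[0, 0, 0], [0, -0.8, 0.3], 1],
    [[0, 0, 0.3], [0, -1, 0], 1],
    [[0, 0, 0.3], [0, -1, 0], 1],
    [[0, 0, 0.3], [0, -1, 0], 1],
    [[0, 0, 0.3], [0, -1, 0], 1]
  ]
}}

```text
time: 5.15
tool_pos: [0.5375, 0.2439, 0.1358]
tool_rot: [0.085, -0.081, 0.703, -0.701]
contact_force: [-0.6, 0.4, -1.2]
grip_width: 0.0297
```

>>> {"api": "arm_command", "payload": {
  "deltas": [
    [[0, 0, 0.3], [0, -1, 0], 1],
    [[0, 0, 0.3], [0, -1, 0], 1],
    [[0, 0, 0.2], [0, -1, 0], 1],
    [[0, 0, 0], [0, -1, 0], 1],
    [[0, 0, 0], [0, -1, 0], 1]
  ]
}}

```text
time: 5.57
tool_pos: [0.5364, 0.1129, 0.137]
tool_rot: [0.112, -0.107, 0.7, -0.698]
contact_force: [0.4, -0.1, -1.0]
grip_width: 0.0299
```

```bash
python3 -c "
from h import *
st()"
```

```text
t 5.5667 pos [0.5364 0.1129 0.137 ] slatyaw 17.82 ytool [ 0.0071  0.0041 -1.    ] zt -0.0017 w 0.0299 F [ 0.4 -0.1 -1. ]
```

>>> {"api": "arm_command", "payload": {
  "deltas": [
    [[0, 0, 0], [0, -1, 0], 1],
    [[0, 0, 0], [0, -1, 0], 1],
    [[0, 0, 0], [0, -1, 0], 1],
    [[0, 0, 0], [0, -1, 0], 1],
    [[0, 0, 0], [0, -1, 0], 1]
  ]
}}

```text
time: 5.98
tool_pos: [0.5354, -0.0183, 0.1381]
tool_rot: [0.113, -0.106, 0.699, -0.698]
contact_force: [0.4, 0.3, -0.2]
grip_width: 0.0298
```

>>> {"api": "arm_command", "payload": {
  "deltas": [
    [[0, 0, 0], [-0.1, -1, 0], 1],
    [[0, 0, 0], [-0.1, -1, 0], 1],
    [[0, 0, -0.1], [0, -1, 0], 1],
    [[0, 0, 0], [0, -1, 0], 1],
    [[0, 0, 0], [0, -0.7, 0], 1]
  ]
}}

```text
time: 6.4
tool_pos: [0.5292, -0.143, 0.1391]
tool_rot: [0.11, -0.102, 0.699, -0.699]
contact_force: [-0.3, -1.0, -1.2]
grip_width: 0.0297
```

>>> {"api": "arm_command", "payload": {
  "deltas": [
    [[0, 0, 0], [0, 0, 0], 1]
  ]
}}

```text
time: 6.48
tool_pos: [0.5293, -0.1459, 0.1392]
tool_rot: [-0.109, 0.101, -0.699, 0.699]
contact_force: [-0.6, 0.2, -1.2]
grip_width: 0.0295
```

```bash
python3 -c "
from h import *
st()
i=env.camera_info('wrist');np.savez('w2.npz',m=i['mtx'],T=i['world_from_camera'])
cv2.imwrite('pics/w2.png',env.read_camera('wrist')[:,:,::-1])
im=env.read_camera('top')[:,:,::-1];cv2.imwrite('pics/t2.png',im)
cv2.imwrite('pics/t2c.png',cv2.convertScaleAbs(cv2.resize(im[80:230,400:560],None,fx=4,fy=4,interpolation=cv2.INTER_CUBIC),alpha=1.8))"
```

```text
t 6.4833 pos [ 0.5293 -0.1459  0.1392] slatyaw 17.08 ytool [ 0.0108  0.0016 -0.9999] zt 0.0016 w 0.0295 F [-0.6  0.2 -1.2]
```

View pics/w2.png

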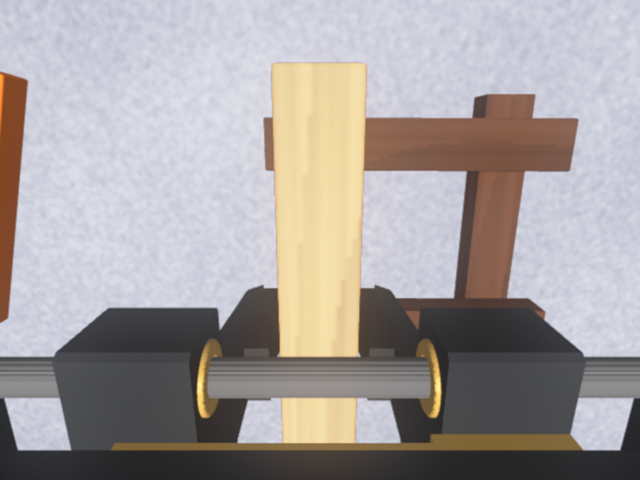

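View pics/t2c.png

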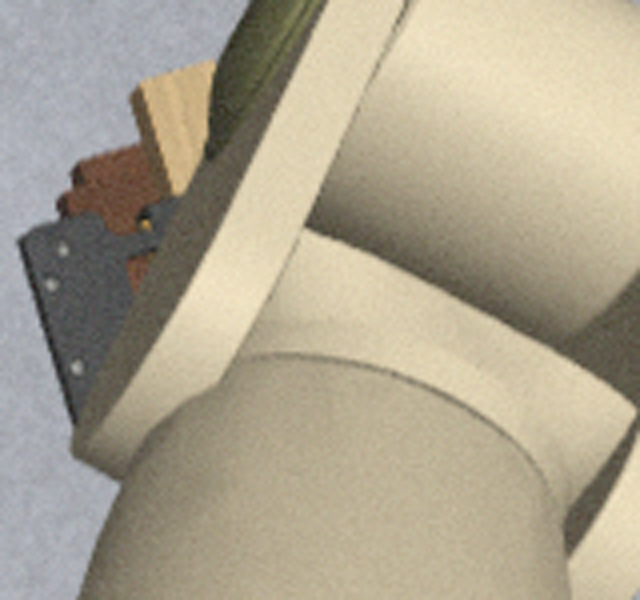

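```bash
python3 -c "
import cv2
im=cv2.imread('pics/w2.png')
c=im[50:190,250:600];cv2.imwrite('pics/w2c.png',cv2.resize(c[:, :130],None,fx=4,fy=4,interpolation=cv2.INTER_CUBIC))
cv2.imwrite('pics/w2d.png',cv2.resize(im[80:200,450:600],None,fx=4,fy=4,interpolation=cv2.INTER_CUBIC))"
```

```text
(no output)
```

View pics/w2c.png

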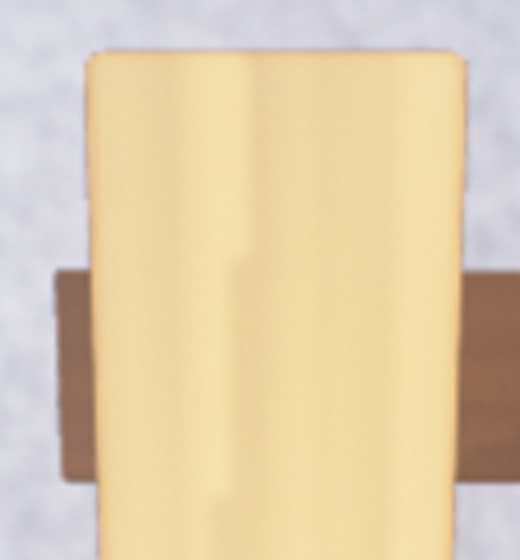

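View pics/w2d.png

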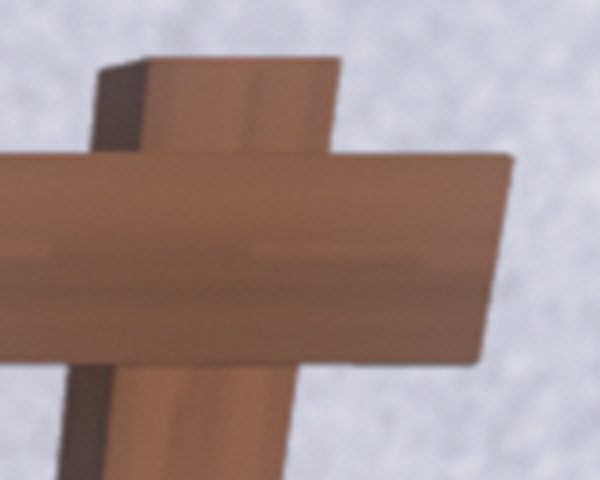

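```bash
python3 - <<'E'
from h import *
d=np.load('w2.npz');i={"mtx":d['m'],"world_from_camera":d['T']}
w=np.r_[ray(0,[(263.5,117.5),(578.2,118.7),(569.5,171),(265.8,170.5)],.044,i),ray(0,[(487,94.5),(535.2,94.5)],.022,i)]
o=np.array([[.075,.09],[.075,-.09],[.045,-.09],[.045,.09],[.09,-.045],[.09,-.075]])
t,th,r=fit(o,w);print("crib",t,np.degrees(th),(r*1e3).round(1).tolist())
R=np.array([[np.cos(th),-np.sin(th)],[np.sin(th),np.cos(th)]])
print("targets",R@[0,.06]+t,R@[0,-.06]+t)
for z in(.141,.1435,.146):
    p=ray(0,[(271.5,62.8),(366.7,62.8)],z,i);a=np.radians(17.08)
    print(z,np.linalg.norm(p[0]-p[1]),"centre",p.mean(0)-.09*np.array([np.cos(a),np.sin(a)]),"yaw",np.degrees(np.arctan2(*(p[0]-p[1])[::-1]))-90)
E
```

```text
crib [ 0.5502301  -0.20094325] 16.877403439886198 [[0.1, -0.4], [-0.3, 0.4], [0.3, 0.4], [0.4, -0.6], [-0.3, -0.1], [-0.3, 0.3]]
targets [ 0.53281061 -0.14352756] [ 0.56764958 -0.25835894]
0.141 0.03030221021697064 centre [ 0.53140524 -0.14604881] yaw 17.06498307666274
0.1435 0.02973691667934233 centre [ 0.53101449 -0.1461614 ] yaw 17.064983076662813
0.146 0.029171623141713964 centre [ 0.53062373 -0.14627398] yaw 17.0649830766627
```

>>> {"api": "arm_command", "payload": {
  "deltas": [
    [[0, 0.12, 0], [0.07, 0.1, -0.5], 1],
    [[0, 0, 0], [0, 0, -0.8], 1],
    [[0, 0, 0], [0, 0, -0.8], 1],
    [[0, 0, 0], [0, 0, -0.5], 1],
    [[0, 0, 0], [0, 0, 0], 1]
  ]
}}

```text
time: 7.0
tool_pos: [0.5309, -0.1337, 0.0699]
tool_rot: [0.107, -0.108, 0.7, -0.698]
contact_force: [-1.1, -0.2, -0.6]
grip_width: 0.0298
```

```bash
python3 -c "
from h import *
st()
i=env.camera_info('wrist');np.savez('w3.npz',m=i['mtx'],T=i['world_from_camera'])
im=env.read_camera('wrist')[:,:,::-1]
cv2.imwrite('pics/w3.png',im)
cv2.imwrite('pics/w3c.png',cv2.resize(im[50:200,240:390],None,fx=4,fy=4,interpolation=cv2.INTER_CUBIC))
cv2.imwrite('pics/w3d.png',cv2.resize(im[50:200,450:640],None,fx=4,fy=4,interpolation=cv2.INTER_CUBIC))"
```

```text
t 7.0 pos [ 0.5309 -0.1337  0.0699] slatyaw 17.52 ytool [-0.0019  0.0033 -1.    ] zt -0.0037 w 0.0298 F [-1.1 -0.2 -0.6]
```

View pics/w3.png

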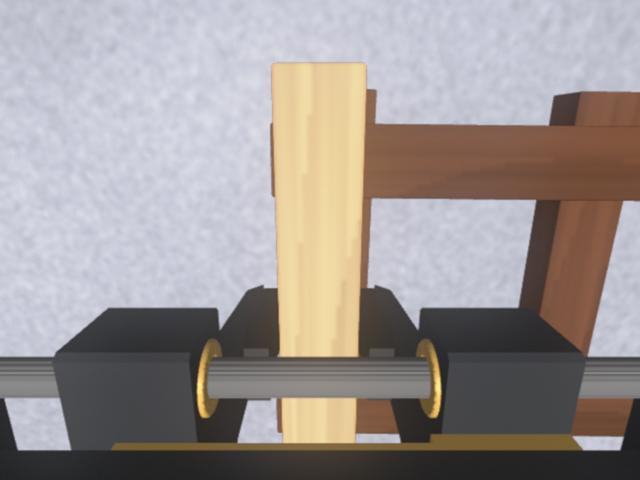

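>>> {"api": "arm_command", "payload": {
  "deltas": [
    [[0, 0, -0.1], [0.01, -0.38, 0], 1],
    [[0, 0, 0], [0, 0, 0], 1]
  ]
}}

```text
time: 7.22
tool_pos: [0.5321, -0.1423, 0.0714]
tool_rot: [0.105, -0.106, 0.7, -0.698]
contact_force: [0.2, 0.1, -0.3]
grip_width: 0.0296
```

```bash
python3 -c "
from h import *
st()
i=env.camera_info('wrist');np.savez('w3.npz',m=i['mtx'],T=i['world_from_camera'])
im=env.read_camera('wrist')[:,:,::-1]
cv2.imwrite('pics/w3.png',im)
cv2.imwrite('pics/w3c.png',cv2.resize(im[50:200,240:390],None,fx=4,fy=4,interpolation=cv2.INTER_CUBIC))
cv2.imwrite('pics/w3d.png',cv2.resize(im[50:200,450:640],None,fx=4,fy=4,interpolation=cv2.INTER_CUBIC))"
```

```text
t 7.2167 pos [ 0.5321 -0.1423  0.0714] slatyaw 17.14 ytool [-9.0e-04  2.7e-03 -1.0e+00] zt -0.0029 w 0.0296 F [ 0.2  0.1 -0.3]
```

View pics/w3c.png

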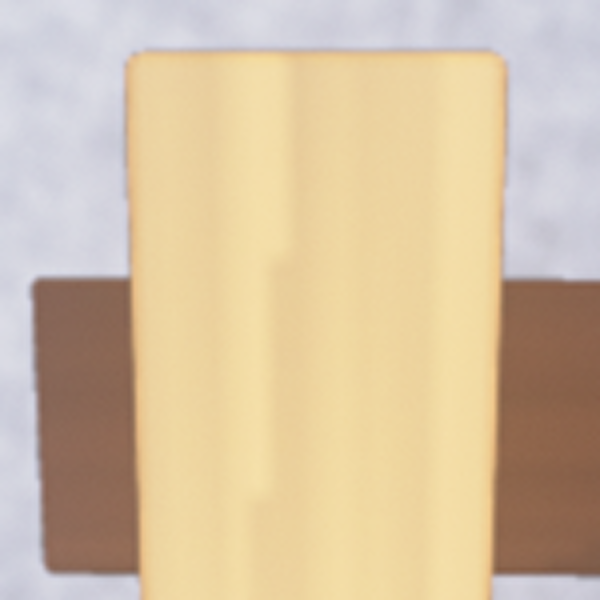

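View pics/w3d.png

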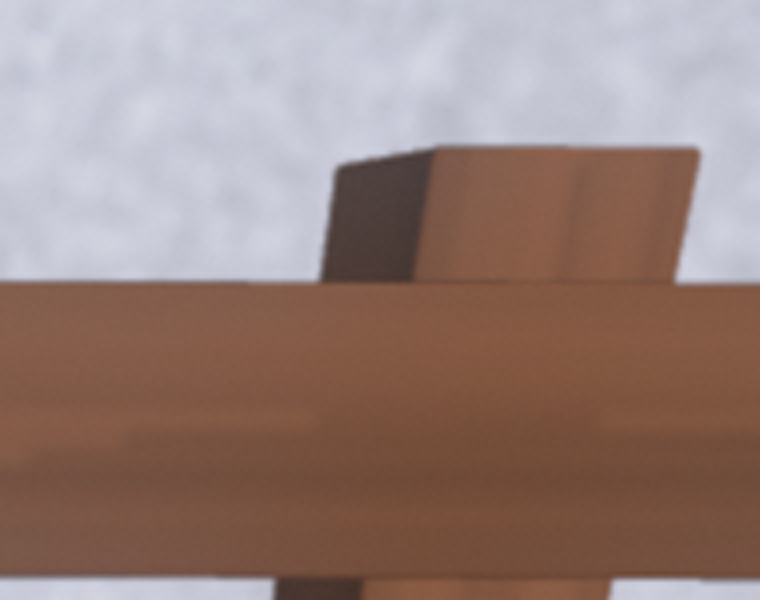

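```bash
python3 - <<'E'
from h import *
d=np.load('w3.npz');i={"mtx":d['m'],"world_from_camera":d['T']}
w=np.r_[ray(0,[(248.2,119.7),(251.5,193)],.044,i),ray(0,[(558.7,87),(624.7,87.2)],.022,i)]
o=np.array([[.075,.09],[.045,.09],[.09,-.045],[.09,-.075]])
t,th,r=fit(o,w);print("crib",t,np.degrees(th),(r*1e3).round(1).tolist())
R=np.array([[np.cos(th),-np.sin(th)],[np.sin(th),np.cos(th)]])
print("targets",R@[0,.06]+t,R@[0,-.06]+t)
for z in(.075,.077):
    p=ray(0,[(271.7,63),(366.2,63)],z,i);a=np.radians(17.1)
    print(z,np.linalg.norm(p[0]-p[1]),"centre",p.mean(0)-.09*np.array([np.cos(a),np.sin(a)]),"yaw",np.degrees(np.arctan2(*(p[0]-p[1])[::-1]))-90)
E
```

```text
crib [ 0.55028448 -0.2010575 ] 16.8169907305295 [[-0.0, -0.4], [0.5, -0.3], [-0.1, 0.0], [-0.3, 0.8]]
targets [ 0.53292554 -0.14362348] [ 0.56764342 -0.25849153]
0.075 0.02945885570016543 centre [ 0.53378423 -0.14246017] yaw 17.087677755377598
0.077 0.029010650886298808 centre [ 0.53349667 -0.14255326] yaw 17.08767775537754
```

>>> {"api": "arm_command", "payload": {
  "deltas": [
    [[0, 0, -0.04], [-0.03, -0.08, -0.15], 1],
    [[0, 0, 0], [0, -0.03, -0.15], 1],
    [[0, 0, 0], [0, -0.02, -0.1], 1]
  ]
}}

```text
time: 7.52
tool_pos: [0.5321, -0.1457, 0.0629]
tool_rot: [0.105, -0.103, 0.7, -0.699]
contact_force: [0.2, -0.3, -0.3]
grip_width: 0.0295
```

```bash
python3 -c "
from h import *
st()"
```

```text
t 7.5167 pos [ 0.5321 -0.1457  0.0629] slatyaw 16.92 ytool [ 0.0031  0.0011 -1.    ] zt -0.0002 w 0.0295 F [ 0.2 -0.3 -0.3]
```

>>> {"api": "arm_command", "payload": {
  "deltas": [
    [[0, 0, 0], [-0.03, 0.08, -0.06], 1],
    [[0, 0, 0], [0, 0, -0.08], 1]
  ]
}}

```text
time: 7.68
tool_pos: [0.5312, -0.1437, 0.0603]
tool_rot: [0.105, -0.103, 0.7, -0.699]
contact_force: [-10.6, 6.6, 36.2]
grip_width: 0.0299
```

```bash
python3 -c "
from h import *
st()"
```

```text
t 7.6833 pos [ 0.5312 -0.1437  0.0603] slatyaw 16.89 ytool [ 0.0035  0.0011 -1.    ] zt -0.0001 w 0.0299 F [-10.6   6.6  36.2]
```

>>> {"api": "arm_command", "payload": {
  "deltas": [
    [[0, 0, 0], [0, 0, 0.04], 1],
    [[0, 0, 0], [0, 0, 0], 0.1],
    [[0, 0, 0], [0, 0, 0], 0.1],
    [[0, 0, 0], [0, 0, 0], -0.3]
  ]
}}

```text
time: 8.02
tool_pos: [0.5313, -0.1432, 0.062]
tool_rot: [-0.106, 0.102, -0.699, 0.699]
contact_force: [0.4, 0.0, -0.1]
grip_width: 0.0441
```

>>> {"api": "arm_command", "payload": {
  "deltas": [
    [[0, 0, 0], [0, 0, 0.3], -0.4],
    [[0, 0, 0], [0, 0, 0.9], -0.4],
    [[0, 0, 0], [0, 0, 1], -0.4],
    [[0, 0, 0], [0, 0, 1], -0.4],
    [[0, 0, 0], [0, 0, 0.3], -0.4]
  ]
}}

```text
time: 8.43
tool_pos: [0.5297, -0.1425, 0.1515]
tool_rot: [0.104, -0.104, 0.701, -0.698]
contact_force: [1.1, -0.3, -0.6]
grip_width: 0.0617
```

```bash
python3 -c "
from h import *
st()
i=env.camera_info('wrist');np.savez('w4.npz',m=i['mtx'],T=i['world_from_camera'])
im=env.read_camera('wrist')[:,:,::-1]
cv2.imwrite('pics/w4.png',im)
cv2.imwrite('pics/w4c.png',cv2.resize(im[30:180,240:390],None,fx=4,fy=4,interpolation=cv2.INTER_CUBIC))"
```

```text
t 8.4333 pos [ 0.5297 -0.1425  0.1515] slatyaw 16.89 ytool [-0.0014  0.0039 -1.    ] zt -0.0041 w 0.0617 F [ 1.1 -0.3 -0.6]
```

View pics/w4.png

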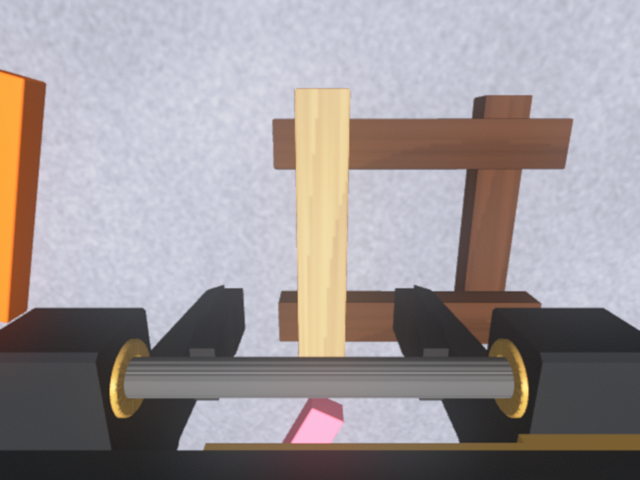

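The first slat lies across both top slats, with its ends near (322,89) and (322,357). Now going for s2 at (0.483, 0.285), yaw 9.1°.

>>> {"api": "arm_command", "payload": {
  "deltas": [
    [[0, 0, -0.3], [0, 1, 0.2], -0.4],
    [[0, 0, -0.3], [-0.1, 1, 0], -0.4],
    [[0, 0, -0.3], [-0.1, 1, 0], -0.4],
    [[0, 0, -0.3], [-0.1, 1, 0], -0.4],
    [[0, 0, -0.3], [-0.1, 1, 0], -0.4]
  ]
}}

```text
time: 8.9
tool_pos: [0.5186, -0.0174, 0.1532]
tool_rot: [0.053, -0.054, 0.706, -0.704]
contact_force: [0.8, 0.9, -0.1]
grip_width: 0.0615
```

>>> {"api": "arm_command", "payload": {
  "deltas": [
    [[0, 0, 0], [-0.1, 1, 0], -0.4],
    [[0, 0, 0], [-0.1, 1, 0], -0.4],
    [[0, 0, 0], [-0.1, 1, 0], -0.4],
    [[0, 0, 0], [-0.1, 1, 0], -0.4],
    [[0, 0, 0], [-0.1, 1, 0], -0.4]
  ]
}}

```text
time: 9.32
tool_pos: [0.5025, 0.1137, 0.1477]
tool_rot: [0.049, -0.056, 0.707, -0.703]
contact_force: [0.4, 0.7, -0.8]
grip_width: 0.0615
```

>>> {"api": "arm_command", "payload": {
  "deltas": [
    [[0, 0, 0], [-0.1, 1, 0], -0.4],
    [[0, 0, 0], [-0.1, 1, 0], -0.4],
    [[0, 0, 0], [-0.1, 1, 0], -0.4],
    [[0, 0, 0], [-0.1, 1, 0], -0.4],
    [[0, 0, 0], [-0.1, 0.5, 0], -0.4]
  ]
}}

```text
time: 9.73
tool_pos: [0.4862, 0.2332, 0.1418]
tool_rot: [0.046, -0.059, 0.707, -0.703]
contact_force: [0.2, -0.9, 0.6]
grip_width: 0.0617
```

```bash
python3 -c "
from h import *
st()"
```

```text
t 9.7333 pos [0.4862 0.2332 0.1418] slatyaw 8.55 ytool [-0.0193  0.0032 -0.9998] zt -0.0061 w 0.0617 F [ 0.2 -0.9  0.6]
```

>>> {"api": "arm_command", "payload": {
  "deltas": [
    [[0, -0.12, 0.1], [0, 0.9, 0], -0.4],
    [[0, 0, 0], [0, 0.8, 0], -0.4],
    [[0, 0, 0], [0, 0.2, 0], -0.4],
    [[0, 0, 0], [0, 0, 0], -0.4]
  ]
}}

```text
time: 10.07
tool_pos: [0.4833, 0.2849, 0.1369]
tool_rot: [0.052, -0.063, 0.706, -0.704]
contact_force: [0.4, -1.0, 0.0]
grip_width: 0.0618
```

```bash
python3 -c "
from h import *
st()
i=env.camera_info('wrist');np.savez('w5.npz',m=i['mtx'],T=i['world_from_camera'])
im=env.read_camera('wrist')[:,:,::-1]
cv2.imwrite('pics/w5.png',im)
im=env.read_camera('top')[:,:,::-1];cv2.imwrite('pics/t5.png',im)
cv2.imwrite('pics/t5c.png',cv2.convertScaleAbs(cv2.resize(im[90:225,405:550],None,fx=4,fy=4,interpolation=cv2.INTER_CUBIC),alpha=1.3))"
```

```text
t 10.0667 pos [0.4833 0.2849 0.1369] slatyaw 9.29 ytool [-0.0153  0.0011 -0.9999] zt -0.0036 w 0.0618 F [ 0.4 -1.   0. ]
```

View pics/w5.png

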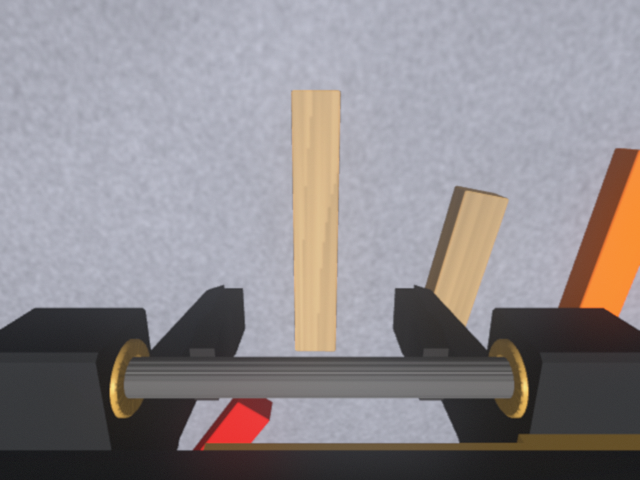

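View pics/t5c.png

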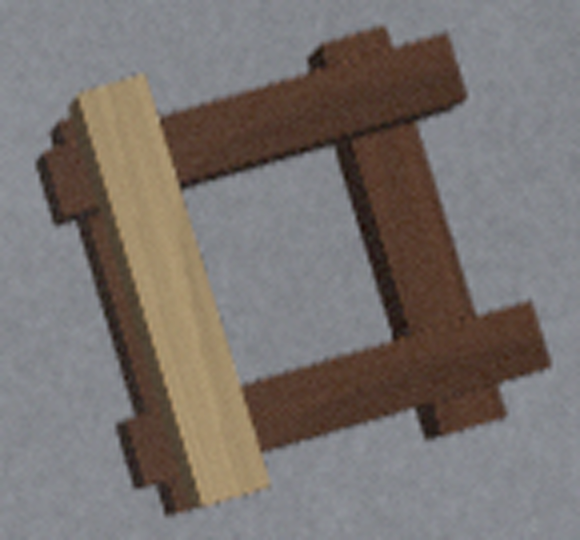

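```bash
python3 - <<'E'
from h import *
def up(p,ox,oy): return (np.array(p,float)+.5)/4-.5+[ox,oy]
o=np.array([[.09,.015],[.09,-.015],[-.09,-.015],[-.09,.015]])
d=np.load('w5.npz');i={"mtx":d['m'],"world_from_camera":d['T']}
t,th,r=fit(o,ray(0,[(291.5,91),(340,91),(335,350),(295,350)],.022,i));print("s2",t,np.degrees(th),(r*1e3).round(1).tolist())
t,th,r=fit(o,ray("top",up([(78,98),(147,72),(268,485),(203,507)],405,90),.066));print("placed top",t,np.degrees(th),(r*1e3).round(1).tolist())
# predicted outline for crib fits
for c,a in(((.5478,-.2030),17.2),((.5503,-.2010),16.9)):
  a=np.radians(a);R=np.array([[np.cos(a),-np.sin(a)],[np.sin(a),np.cos(a)]])
  print("target",R@[0,.06]+c)
d=np.load('w4.npz');i={"mtx":d['m'],"world_from_camera":d['T']}
t,th,r=fit(o,ray(0,[(295,89),(350,89),(344.5,357),(299,357)],.066,i));print("placed wrist",t,np.degrees(th),(r*1e3).round(1).tolist())
E
```

```text
s2 [0.48619139 0.28761693] 8.978870016245953 [[-1.1, -0.6], [-1.1, 0.2], [1.2, 0.5], [1.1, -0.2]]
placed top [ 0.5303757  -0.14540162] 16.73580921728766 [[-2.0, -0.4], [0.5, -0.3], [1.1, 1.4], [0.4, -0.6]]
target [ 0.53005752 -0.1456833 ]
target [ 0.53285787 -0.14359118]
placed wrist [ 0.54091981 -0.1413608 ] 16.853438534583244 [[-8.3, -2.9], [-8.6, -2.2], [8.4, 2.8], [8.5, 2.3]]
```

View pics/w4c.png

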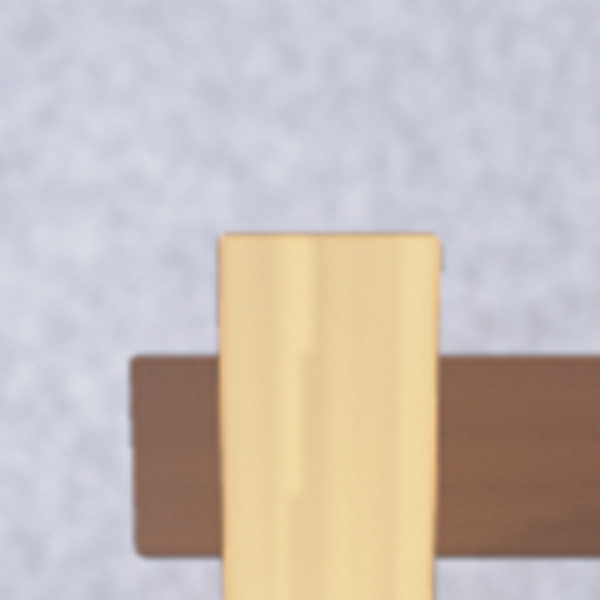

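The placed slat matches its target within about 0.5 mm in the top view. The wrist near-end reading was hidden by the gripper rod, so I'm ignoring it. Now descending on s2.

>>> {"api": "arm_command", "payload": {
  "deltas": [
    [[0, -0.05, -0.05], [0.1, 0.15, -0.9], -0.4],
    [[0, 0, 0], [0, 0.05, -1], -0.4],
    [[0, 0, 0], [0, 0.05, -1], -0.4],
    [[0, 0, 0], [0, 0, -0.7], -0.4],
    [[0, 0, 0], [0, 0, -0.2], -0.4]
  ]
}}

```text
time: 10.58
tool_pos: [0.4882, 0.2847, 0.0406]
tool_rot: [0.051, -0.055, 0.706, -0.704]
contact_force: [-0.7, -0.1, 0.2]
grip_width: 0.0618
```

```bash
python3 -c "
from h import *
st()"
```

```text
t 10.5833 pos [0.4882 0.2847 0.0406] slatyaw 8.61 ytool [-0.0052  0.0018 -1.    ] zt -0.0026 w 0.0618 F [-0.7 -0.1  0.2]
```

>>> {"api": "arm_command", "payload": {
  "deltas": [
    [[0, -0.05, 0.06], [-0.08, 0.12, -0.5], -0.4],
    [[0, 0, 0], [0, 0, -0.4], -0.4],
    [[0, 0, 0], [0, 0, -0.15], -0.4]
  ]
}}

```text
time: 10.83
tool_pos: [0.4872, 0.2849, 0.0135]
tool_rot: [0.053, -0.054, 0.706, -0.705]
contact_force: [-0.0, -0.8, 0.2]
grip_width: 0.0618
```

```bash
python3 -c "
from h import *
st()"
```

```text
t 10.8333 pos [0.4872 0.2849 0.0135] slatyaw 8.71 ytool [-0.0011  0.0013 -1.    ] zt -0.0014 w 0.0618 F [-0.  -0.8  0.2]
```

>>> {"api": "arm_command", "payload": {
  "deltas": [
    [[0, 0, 0.05], [-0.02, 0.1, -0.02], 0.2],
    [[0, 0, 0], [0, 0, -0.02], 1],
    [[0, 0, 0], [0, 0, -0.02], 1],
    [[0, 0, 0], [0, 0, -0.02], 1],
    [[0, 0, 0], [0, 0, 0], 1]
  ],
  "newtons": 30
}}

```text
time: 11.25
tool_pos: [0.4882, 0.2868, 0.0134]
tool_rot: [0.056, -0.054, 0.706, -0.704]
contact_force: [-0.0, -0.1, -0.6]
grip_width: 0.0306
```

>>> {"api": "arm_command", "payload": {
  "deltas": [
    [[0, 0, 0], [0, 0, 0], 1],
    [[0, 0, 0], [0, 0, 0], 1]
  ]
}}

```text
time: 11.42
tool_pos: [0.4885, 0.2869, 0.0141]
tool_rot: [0.056, -0.054, 0.706, -0.704]
contact_force: [0.6, -0.2, -1.2]
grip_width: 0.0298
```

>>> {"api": "arm_command", "payload": {
  "deltas": [
    [[0, 0, 0], [0, 0, 0.6], 1],
    [[0, 0, 0], [0, 0, 0.9], 1],
    [[0, 0, 0], [0, 0, 1], 1],
    [[0, 0, 0], [0, 0, 1], 1],
    [[0, 0, 0], [0, -0.2, 1], 1]
  ]
}}

```text
time: 11.83
tool_pos: [0.4851, 0.2812, 0.1258]
tool_rot: [-0.052, 0.058, -0.705, 0.705]
contact_force: [0.2, -0.4, -0.8]
grip_width: 0.0297
```

>>> {"api": "arm_command", "payload": {
  "deltas": [
    [[0, 0, 0], [0.1, -0.8, 0.7], 1],
    [[0, 0, 0.3], [0.16, -1, 0.3], 1],
    [[0, 0, 0.3], [0.16, -1, 0], 1],
    [[0, 0, 0.3], [0.16, -1, 0], 1],
    [[0, 0, 0.3], [0.16, -1, 0], 1]
  ]
}}

```text
time: 12.25
tool_pos: [0.5044, 0.161, 0.1593]
tool_rot: [0.097, -0.094, 0.701, -0.7]
contact_force: [0.4, -0.1, 0.1]
grip_width: 0.0294
```

>>> {"api": "arm_command", "payload": {
  "deltas": [
    [[0, 0, 0.2], [0.16, -1, 0], 1],
    [[0, 0, 0.1], [0.16, -1, 0], 1],
    [[0, 0, 0], [0.16, -1, 0], 1],
    [[0, 0, 0], [0.16, -1, 0], 1],
    [[0, 0, 0], [0.16, -1, 0], 1]
  ]
}}

```text
time: 12.67
tool_pos: [0.524, 0.03, 0.1605]
tool_rot: [0.108, -0.105, 0.699, -0.699]
contact_force: [-0.7, -0.0, -1.3]
grip_width: 0.0298
```

>>> {"api": "arm_command", "payload": {
  "deltas": [
    [[0, 0, 0], [0.16, -1, 0], 1],
    [[0, 0, 0], [0.16, -1, 0], 1],
    [[0, 0, 0], [0.16, -1, 0], 1],
    [[0, 0, 0], [0.16, -1, 0], 1],
    [[0, 0, 0], [0.16, -1, 0], 1]
  ]
}}

```text
time: 13.08
tool_pos: [0.5436, -0.1014, 0.1611]
tool_rot: [0.109, -0.105, 0.699, -0.699]
contact_force: [1.6, -0.0, -1.3]
grip_width: 0.0297
```

```bash
python3 -c "
from h import *
st()"
```

```text
t 13.0833 pos [ 0.5436 -0.1014  0.1611] slatyaw 17.33 ytool [ 0.0055  0.002  -1.    ] zt -0.0003 w 0.0297 F [ 1.6 -0.  -1.3]
```

>>> {"api": "arm_command", "payload": {
  "deltas": [
    [[0, 0, -0.03], [0.2, -1, 0], 1],
    [[0, 0, 0], [0.2, -1, 0], 1],
    [[0, 0, 0], [0.2, -1, 0], 1],
    [[0, 0, 0], [0.2, -1, 0], 1],
    [[0, 0, 0], [0.15, -1, -0.1], 1]
  ]
}}

```text
time: 13.5
tool_pos: [0.5672, -0.2329, 0.1594]
tool_rot: [0.108, -0.103, 0.7, -0.699]
contact_force: [-0.2, -0.3, 0.4]
grip_width: 0.0297
```

>>> {"api": "arm_command", "payload": {
  "deltas": [
    [[0, 0, -0.02], [0.05, -0.7, -0.3], 1],
    [[0, 0, 0], [0, 0, -0.7], 1],
    [[0, 0, 0], [0, 0, -0.7], 1],
    [[0, 0, 0], [0, 0, -0.5], 1]
  ]
}}

```text
time: 13.83
tool_pos: [0.5689, -0.2577, 0.1032]
tool_rot: [-0.106, 0.099, -0.698, 0.701]
contact_force: [-1.0, 0.2, -0.9]
grip_width: 0.0302
```

```bash
python3 -c "
from h import *
st()"
```

```text
t 13.8333 pos [ 0.5689 -0.2577  0.1032] slatyaw 16.72 ytool [ 0.0104 -0.0023 -0.9999] zt 0.0052 w 0.0302 F [-1.   0.2 -0.9]
```

>>> {"api": "arm_command", "payload": {
  "deltas": [
    [[0, 0.06, 0.02], [0, -0.1, -0.5], 1],
    [[0, 0, 0], [0, 0, -0.5], 1],
    [[0, 0, 0], [0, 0, -0.2], 1],
    [[0, 0, 0], [0, 0, 0], 1]
  ]
}}

```text
time: 14.17
tool_pos: [0.5671, -0.2593, 0.0671]
tool_rot: [0.103, -0.104, 0.7, -0.699]
contact_force: [-0.8, -0.3, -1.0]
grip_width: 0.0299
```

```bash
python3 -c "
from h import *
st()"
```

```text
t 14.1667 pos [ 0.5671 -0.2593  0.0671] slatyaw 16.84 ytool [-0.0014  0.0018 -1.    ] zt -0.0021 w 0.0299 F [-0.8 -0.3 -1. ]
```

>>> {"api": "arm_command", "payload": {
  "deltas": [
    [[0, 0, 0.02], [0.08, 0.04, 0], 1],
    [[0, 0, 0], [0, 0, 0], 1]
  ]
}}

```text
time: 14.33
tool_pos: [0.5694, -0.2582, 0.0673]
tool_rot: [0.104, -0.105, 0.7, -0.699]
contact_force: [0.5, -0.1, -0.4]
grip_width: 0.0295
```

```bash
python3 -c "
from h import *
st()
i=env.camera_info('wrist');np.savez('w6.npz',m=i['mtx'],T=i['world_from_camera'])
im=env.read_camera('wrist')[:,:,::-1]
cv2.imwrite('pics/w6.png',im)
cv2.imwrite('pics/w6c.png',cv2.resize(im[50:200,0:190],None,fx=4,fy=4,interpolation=cv2.INTER_CUBIC))
cv2.imwrite('pics/w6d.png',cv2.resize(im[50:200,250:450],None,fx=4,fy=4,interpolation=cv2.INTER_CUBIC))"
```

```text
t 14.3333 pos [ 0.5694 -0.2582  0.0673] slatyaw 16.97 ytool [-0.0016  0.0019 -1.    ] zt -0.0023 w 0.0295 F [ 0.5 -0.1 -0.4]
```

View pics/w6.png

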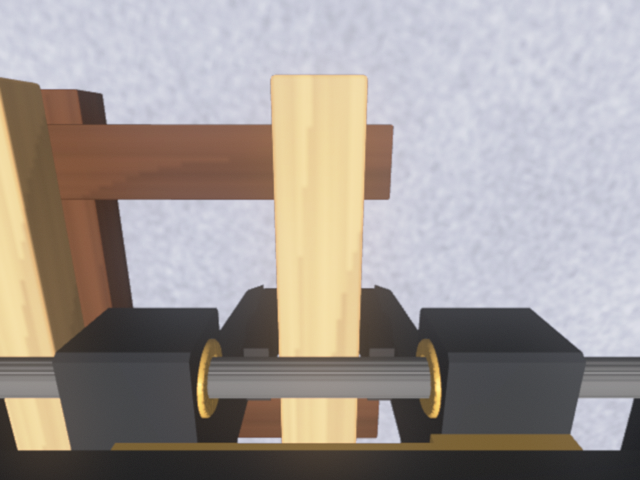

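View pics/w6d.png

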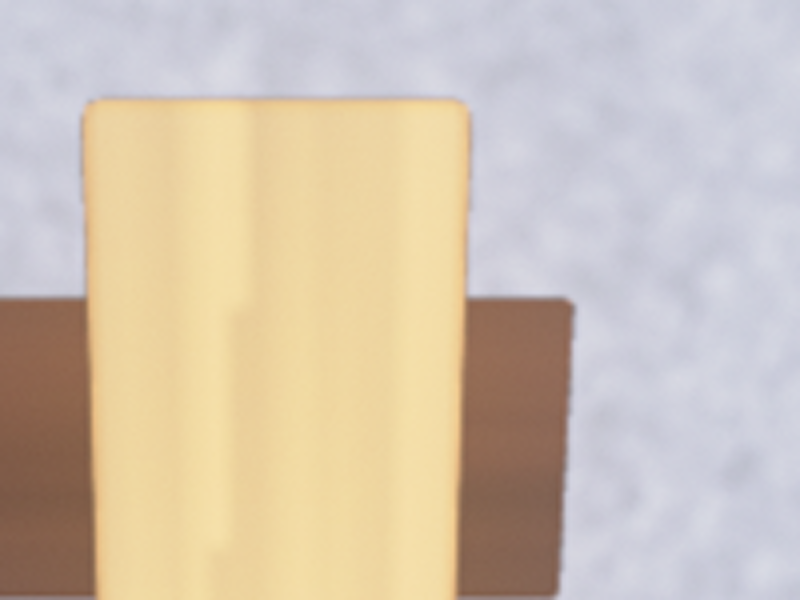

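View pics/w6c.png

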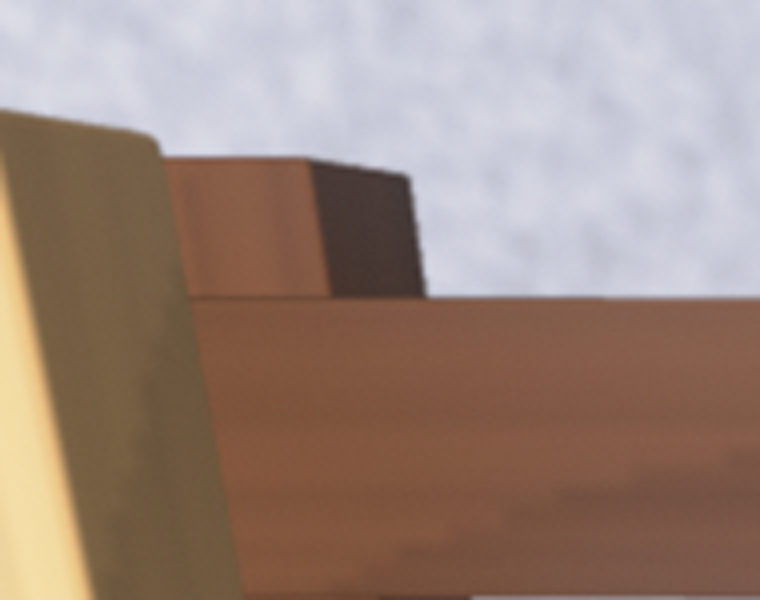

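```bash
python3 - <<'E'
from h import *
d=np.load('w6.npz');i={"mtx":d['m'],"world_from_camera":d['T']}
w=np.r_[ray(0,[(393.2,124.5),(389.5,199.2)],.044,i),ray(0,[(77.5,89.5)],.022,i)]
o=np.array([[.075,-.09],[.045,-.09],[.09,.045]])
t,th,r=fit(o,w);print("crib",t,np.degrees(th),(r*1e3).round(1).tolist())
R=np.array([[np.cos(th),-np.sin(th)],[np.sin(th),np.cos(th)]])
print("targets",R@[0,.06]+t,R@[0,-.06]+t)
print("placed corner in crib frame (.09,.045)",R.T@(ray(0,[(39.2,84.5)],.044,i)[0]-t))
for z in(.074,.076):
    p=ray(0,[(270.5,74.5),(367.5,74.5)],z,i);a=np.radians(16.9)
    print(z,np.linalg.norm(p[0]-p[1]),"centre",p.mean(0)-.09*np.array([np.cos(a),np.sin(a)]),"yaw",np.degrees(np.arctan2(*(p[0]-p[1])[::-1]))-90)
E
```

```text
crib [ 0.55050136 -0.2012346 ] 17.045859325764464 [[-0.3, 0.2], [0.2, 0.3], [0.0, -0.5]]
targets [ 0.53291313 -0.14387038] [ 0.56808958 -0.25859883]
placed corner in crib frame (.09,.045) [0.08966289 0.04594282]
0.074 0.029737383101979858 centre [ 0.56751631 -0.25936471] yaw 16.926863905540742
0.076 0.029273891216571427 centre [ 0.56727813 -0.2594401 ] yaw 16.92686390554084
```

>>> {"api": "arm_command", "payload": {
  "deltas": [
    [[0, 0, 0], [0.02, 0.03, -0.15], 1],
    [[0, 0, 0], [0, 0, -0.15], 1]
  ]
}}

```text
time: 14.55
tool_pos: [0.5708, -0.2578, 0.0615]
tool_rot: [-0.105, 0.104, -0.699, 0.7]
contact_force: [0.7, 0.2, -0.7]
grip_width: 0.0297
```

```bash
python3 -c "
from h import *
st()"
```

```text
t 14.55 pos [ 0.5708 -0.2578  0.0615] slatyaw 16.99 ytool [ 1.8e-03 -6.0e-04 -1.0e+00] zt 0.0011 w 0.0297 F [ 0.7  0.2 -0.7]
```

>>> {"api": "arm_command", "payload": {
  "deltas": [
    [[0, 0, 0], [-0.03, 0.02, -0.06], 1],
    [[0, 0, 0], [0, 0, -0.06], 1]
  ]
}}

```text
time: 14.72
tool_pos: [0.57, -0.2572, 0.0583]
tool_rot: [-0.105, 0.104, -0.699, 0.7]
contact_force: [0.9, -0.2, -0.8]
grip_width: 0.0296
```

```bash
python3 -c "
from h import *
st()"
```

```text
t 14.7167 pos [ 0.57   -0.2572  0.0583] slatyaw 17.0 ytool [ 2.1e-03 -9.0e-04 -1.0e+00] zt 0.0015 w 0.0296 F [ 0.9 -0.2 -0.8]
```

>>> {"api": "arm_command", "payload": {
  "deltas": [
    [[0, 0, 0], [0, 0, -0.06], 1]
  ]
}}

```text
time: 14.8
tool_pos: [0.5701, -0.2572, 0.0574]
tool_rot: [-0.105, 0.104, -0.699, 0.7]
contact_force: [-6.1, 1.8, 16.2]
grip_width: 0.0297
```

Contact at 16 N. Releasing and lifting away.

>>> {"api": "arm_command", "payload": {
  "deltas": [
    [[0, 0, 0], [0, 0, 0], 0.1],
    [[0, 0, 0], [0, 0, 0], 0.1],
    [[0, 0, 0], [0, 0, 0], -0.3],
    [[0, 0, 0], [0, 0, 0], -0.4]
  ]
}}

```text
time: 15.13
tool_pos: [0.5702, -0.2574, 0.0579]
tool_rot: [-0.106, 0.103, -0.699, 0.7]
contact_force: [0.5, -1.4, -0.2]
grip_width: 0.0505
```

>>> {"api": "arm_command", "payload": {
  "deltas": [
    [[0, 0, 0], [0, 0, 0.3], -0.4],
    [[0, 0, 0], [0, 0, 0.9], -0.4],
    [[0, 0, 0], [0, 0, 1], -0.4],
    [[0, 0, 0], [0, 0, 1], -0.4],
    [[0, 0, 0], [0, 0, 1], -0.4]
  ]
}}

```text
time: 15.55
tool_pos: [0.5676, -0.2557, 0.1624]
tool_rot: [0.102, -0.106, 0.702, -0.697]
contact_force: [0.1, 0.1, 0.5]
grip_width: 0.0618
```

>>> {"api": "arm_command", "payload": {
  "deltas": [
    [[0, 0, 0], [0, 1, 0.5], -0.4],
    [[0, 0, 0], [-0.2, 1, 0.3], -0.4],
    [[0, 0, 0], [-0.2, 1, 0], -0.4],
    [[0, 0, 0], [-0.2, 1, 0], -0.4],
    [[0, 0, 0], [-0.2, 1, 0], -0.4]
  ]
}}

```text
time: 15.97
tool_pos: [0.5487, -0.1323, 0.1928]
tool_rot: [-0.104, 0.1, -0.698, 0.701]
contact_force: [-0.2, 0.5, 1.2]
grip_width: 0.0616
```

>>> {"api": "arm_command", "payload": {
  "deltas": [
    [[0, 0, 0], [-0.2, 1, 0], -0.4],
    [[0, 0, 0], [-0.2, 1, 0], -0.4],
    [[0, 0, 0], [-0.2, 1, 0], -0.4],
    [[0, 0, 0], [-0.2, 1, 0], -0.4],
    [[0, 0, 0], [-0.2, 1, 0], -0.4]
  ]
}}

```text
time: 16.38
tool_pos: [0.5216, -0.0015, 0.1963]
tool_rot: [-0.105, 0.098, -0.698, 0.702]
contact_force: [-0.3, -0.5, 0.0]
grip_width: 0.0615
```

>>> {"api": "arm_command", "payload": {
  "deltas": [
    [[0, 0, 0], [-0.2, 1, 0], -0.4],
    [[0, 0, 0], [-0.2, 1, 0], -0.4],
    [[0, 0, 0], [-0.2, 1, 0], -0.4],
    [[0, 0, 0], [-0.2, 1, 0], -0.4],
    [[0, 0, 0], [-0.2, 1, 0], -0.4]
  ]
}}

```text
time: 16.8
tool_pos: [0.4944, 0.1296, 0.1997]
tool_rot: [-0.106, 0.097, -0.697, 0.702]
contact_force: [0.4, 0.1, -0.2]
grip_width: 0.0617
```

```bash
python3 -c "
from h import *
st()
im=env.read_camera('top')[:,:,::-1];cv2.imwrite('pics/t7.png',im)
cv2.imwrite('pics/t7c.png',cv2.convertScaleAbs(cv2.resize(im[90:225,405:550],None,fx=4,fy=4,interpolation=cv2.INTER_CUBIC),alpha=1.3))
cv2.imwrite('pics/s7.png',env.read_camera('scene')[:,:,::-1])"
```

```text
t 16.8 pos [0.4944 0.1296 0.1997] slatyaw 16.51 ytool [ 0.0146 -0.005  -0.9999] zt 0.009 w 0.0617 F [ 0.4  0.1 -0.2]
```

View pics/t7c.png

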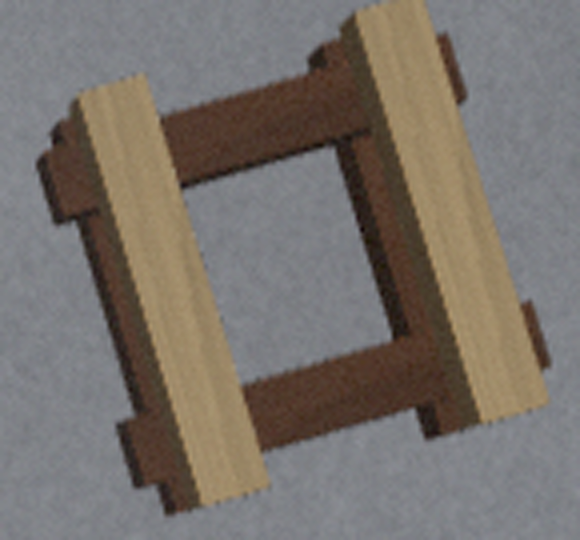

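View pics/s7.png

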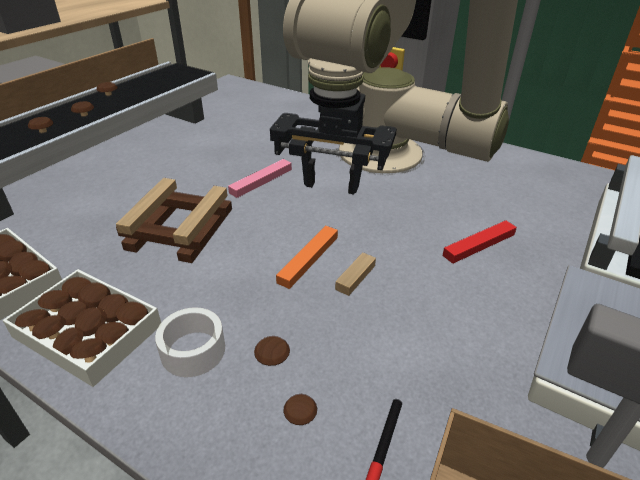

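Both slats lie on the crib, and the offcut and orange bar are untouched. I'm measuring the final poses from the uncut top image.

```bash
python3 - <<'E'
from h import *
im=cv2.imread('pics/t7.png')
cv2.imwrite('pics/t7d.png',cv2.convertScaleAbs(cv2.resize(im[80:220,410:550],None,fx=4,fy=4,interpolation=cv2.INTER_CUBIC),alpha=1.3))
# predicted top-face outlines at z=.066 for the top-camera crib fit
v=cv2.resize(im[80:220,410:550],None,fx=4,fy=4,interpolation=cv2.INTER_CUBIC)
v=cv2.convertScaleAbs(v,alpha=1.3)
a=np.radians(17.0);R=np.array([[np.cos(a),-np.sin(a)],[np.sin(a),np.cos(a)]])
for s in(.06,-.06):
    o=np.array([[.09,.015],[.09,-.015],[-.09,-.015],[-.09,.015]])+[0,s]
    P=np.c_[o@R.T+[.5478,-.2030],np.full(4,.066)]
    q=((proj("top",P)-[410,80]+.5)*4-.5);print(q.round(0).tolist())
    cv2.polylines(v,[q.round().astype(np.int32)],True,(0,0,255),1)
cv2.imwrite('pics/t7e.png',v)
E
```

```text
[[57.0, 134.0], [126.0, 114.0], [253.0, 528.0], [183.0, 548.0]]
[[333.0, 53.0], [402.0, 32.0], [532.0, 445.0], [462.0, 466.0]]
```

View pics/t7e.png

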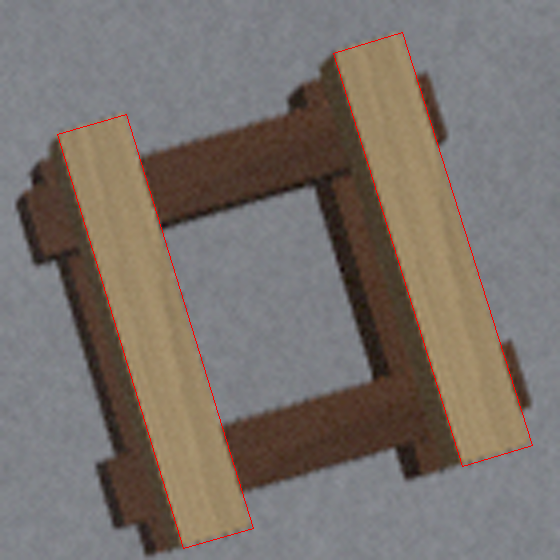

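The predicted target outlines (red) coincide with both slats' top faces to about a pixel in the enlarged crop, so I'm handing in.

```bash
python3 -c "
from bench import env
print(env.close_job())"
```

```text
the job is handed in; nothing more can be done
None
```

Both full-length pale slats now lie flat across the crib's two top slats, one above each bottom slat with the ends in line. I handed the job in at about 17 s of the 51 s allowed, with the gripper clear of everything.

- **Position:** in the last top picture, both slats match the target outlines drawn from the crib's measured pose, to within about 1 mm.
- **Other objects:** the last scene picture shows the offcut, the orange bar and the red and pink bars where they were at the start.
- **Forces:** the highest wrist force reading was about 38 N, as the first slat touched down. The second peaked at about 17 N, and both came down in the gripper's fingers.
- **Checks that disagreed:** the top and wrist cameras differed by a steady 2–3 mm on absolute positions, so each placing was made relative to the crib in one camera. A wrist reading of the first placed slat was also off by about 8 mm. I dropped it because the gripper hid the slat's near end.

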